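# Open the wide charging box on the hall shelf

### The arm

A 6-joint arm with a two-finger parallel gripper is mounted at the origin on the work surface. World frame = base frame: x ahead of the robot, y to its left, z up, the work surface at z = 0. Lengths are in m, angles in rad, forces in N, time in s.
With the tool pointing down it reaches from about 0.325 to 0.775 m from the base axis. Payload 9.3 kg.
Tool frame: the origin (TCP) lies on the centre line of the jaws, within the pads' length; the fingertips stand 17 mm ahead of it and the grasp point (between the pads) lies 2 mm behind it; z points along the fingers, y is the line along which they close (so a half turn about z gives the same grasp; the last joint's range is limited). The gripper opens to 85 mm and grips with 20 to 120 N. Pads are 22 mm wide; open, the fingers measure 114 mm over their backs; the gripper's body (76 mm by 85 mm) begins 54 mm behind the grasp point. The pads swing forward as they close: fully open they stand 13 mm farther back than shut.
Start: joints at [1.187, 0.259, 0.021, 1.334, 0, 1.418], TCP at [0.126, 0.535, 0.214] pointing down, gripper open.
Joint ranges: [-3.04, 3.04], [-0.91, 1.82], [-1.04, 1.36], [-1.92, 1.95], [-1.52, 1.45], [-3.14, 3.14]. Speed limits (rad/s): [2.22, 2.22, 2.79, 3.14, 3.14, 3.14].

### API

Orientations are given as a rotation vector (axis times angle).
In Python, from station import sense, capture, manip gives the robot as it stands.
- The arm moves only by the tool play_rows, never from a script. Its argument "series" is a list of rows, each an object with "travel": the shift along the tool's x, y, z in m, a list of three; "twist": the turn about the tool's z in units of 5 degrees (1.0 is 5 degrees); "gripper": the finger opening in m, from 0 to 0.0854. A call has exactly 10 rows; each row is the pose to reach, as a shift and turn from the pose commanded when the call began, along the tool's axes at that moment; what a row does not reach only later rows make up. A row lasts 1/12 s, in which the tool goes at most 41.7 mm and 7.16 degrees, less where a joint would pass 70% of its speed; a pose out of reach is approached as far as the arm can. A call with a gripper value outside its range is refused whole. The fingers move at their own pace and stop on an object; "squeeze" is the grip in N (left out, the last holds). Time passes only in rows, so rows that repeat a pose let the fingers close, or fill a call up. It gives the time, the measured TCP pose, the force, the opening and the grip force at its end, in the units of the state.
- sense(): the state, without advancing time (a new reading comes with each control period).
- capture(name): name is "scene" or "top" or "wrist"; returns a dict with "pixels" (384x512x3 uint8, red, green, blue), "camera_matrix" (3x3 intrinsics, pixels), "R" (3x3) and "t" (3): a world point X has camera coordinates R X + t; the wrist camera has in their place "mount" (4x4, takes a point from camera to tool coordinates, whose origin is the TCP and whose axes are the flange's). Camera axes: x right, y down, z forward; pixel columns grow to the right and rows downward; lengths in m; the calibration is good to about 2 mm. A picture is of the moment at which its call begins: read the wrist's pose just before it. There is no depth.
- manip.sign_off(): hands the job in; it is judged then, once.
The state is a dict: "time": time; "joint_pos": joint angles; "joint_velocities": joint speeds; "joint_efforts": joint torques, N m; "position": TCP position; "tool_rot": TCP orientation; "contact_force": force on the tool from outside, world axes, zero at the start; "ft_torque": the same for the moment, N m; "grip_width": finger opening in m; "finger_force": force on a finger pad.
Only numpy, scipy, OpenCV 4.12 (cv2) and the standard library are available. Lean on these libraries where they do the work, as an engineer would, in place of code of your own. Each camera call takes 0.05 s, during which the arm holds its last target. There are 200 camera calls.

### The job

I want to get at the bike battery: give the latch knob on the wider of the two grey steel boxes a quarter turn clockwise, so that its lid is released and springs up, then let go and leave the lid standing open. Leave the knob of the narrower box as it is.

Things in the scene. Friction and masses are not known exactly. Their poses are not given: they have to be found in the camera images.
- wide_grip (a point): Knob of the wider box: black wing 46 mm long, 12 mm thick, top 40 mm above the box's top face; a steel tongue under it (34 mm long, top 5 mm above the box) reaches over the lid's near edge when latched. This point: on the vertical turning axis, 27 mm above the box's top, 112 mm above the table. Axes turn with the knob: x along the wing the way the tongue points, y across its thickness, z up.
- wide_latch (a joint): Turn of that knob, rad: 0 latched (wing square to the lid's near edge, tongue pointing away from the robot), growing clockwise seen from above, stop at 1.57 (wing parallel to that edge). Starts at 0 to 0.15. The tongue clears the lid at about 1.2. Friction about 0.1 N m; stays where left. It stands on a fixed strip 42 mm deep along the box's near edge.
- wide_lid (a joint): Opening of the wider box's lid, rad: 0 shut; hinged along its far edge, 151 mm deep, near edge 20 mm beyond the knob's axis. Once the tongue is clear a damped spring (2 N at the near edge) lifts it to its stop at 0.7, near edge then 100 mm above the box; under a gripper it rises as that leaves. The fixed grey steel box is 200 mm wide, 200 deep, 85 high, facing roughly to the robot.
- small_latch (a joint): Turn of the narrower box's knob, rad; box and knob are alike but this box is only 120 mm wide. Starts at 0 to 0.15; to be left as it is.
Things that resemble listed ones, but are neither listed nor needed, are in the scene too. Leave any blue look-alike of the part that bears small_latch alone.

How it is judged:
At the end, for the whole second after the job is handed in: The wider box's knob is turned past 1.1 rad (63 degrees), its lid stands open by more than 0.5 rad (29 degrees) and at rest, and the narrower box's knob is still below 0.35 rad (20 degrees) (value of joint wide_latch above 1.1 rad and value of joint wide_lid above 0.5 rad and velocity of joint wide_lid between -0.1 and 0.1 rad/s and value of joint small_latch below 0.35 rad); the robot touches nothing.
It fails at once if the narrower box's knob is turned past 0.35 rad (value of joint small_latch above 0.35 rad).
It also fails if it takes over 32 s, if anything falls off the work surface, if the arm or the gripper's body presses on something with over 40 N, if the wrist force passes 120 N, or if a joint passes its speed limit or range.

## Working session

There is one attempt and no reset: what is moved stays moved. The work goes in short steps, Python scripts to look and compute and a tool call to move; the robot and the scene stay as the last step left them, time stands still between calls to the robot, and variables do not carry over. Pictures are saved under pics/ and viewed, at most 10 in all, crops included, and the job is handed in when it is done.

Besides the shell and the picture viewer there is one more tool, called after ">>>" by a JSON object that holds its "op" and its "data". play_rows: Moves the arm, as the interface text tells. Its arguments: {"type":"object","properties":{"series":{"type":"array","items":{"type":"object","properties":{"travel":{"type":"array","items":{"type":"number"}},"twist":{"type":"number"},"gripper":{"type":"number"}}}},"squeeze":{"type":"number"}},"required":["series"]}

```bash
mkdir -p pics; python3 - <<'E'
from station import sense,capture
import cv2,numpy as np
s=sense();print(s)
for n in("top","scene"):
    c=capture(n);np.savez(f'pics/{n}.npz',**c);cv2.imwrite(f'pics/{n}0.png',cv2.resize(c['pixels'][:,:,::-1],(800,600),interpolation=cv2.INTER_CUBIC))
    print(n,c['camera_matrix'],c['R'],c['t'])
E
```

```text
{'time': 0.0, 'joint_pos': array([ 1.18740958e+00,  2.59190261e-01,  2.07724066e-02,  1.33371561e+00,
       -3.10021976e-05,  1.41818353e+00]), 'joint_velocities': array([ 5.08880874e-05,  8.98001832e-04, -8.23252836e-04, -1.89021896e-04,
       -2.01523918e-03,  1.97034823e-04]), 'joint_efforts': array([ 7.69579747e-04, -5.55640912e+01,  3.44526243e+01,  1.38895522e-02,
       -2.94574183e-04,  7.82339953e-06]), 'position': array([0.12570709, 0.53512699, 0.21327143]), 'tool_rot': array([-3.61657575e-01, -3.12037934e+00,  2.03807593e-03]), 'contact_force': array([ 0.53858605, -0.81114631,  0.31047313]), 'ft_torque': array([-0.0035837 ,  0.00628124, -0.0618771 ]), 'finger_force': 0.0, 'grip_width': 0.08565342320817564}
top [[433.38341084   0.         255.27357265]
 [  0.         433.38341084 194.79086836]
 [  0.           0.           1.        ]] [[ 1.67219482e-02 -9.99855430e-01  3.08149651e-03]
 [-9.79188832e-01 -1.69995985e-02 -2.02238089e-01]
 [ 2.02261236e-01  3.64447886e-04 -9.79331537e-01]] [-0.0810587   0.54314471  1.16076401]
scene [[443.25391886   0.         250.04401281]
 [  0.         443.25391886 192.59776393]
 [  0.           0.           1.        ]] [[-0.23731595  0.97139594 -0.0084308 ]
 [ 0.66609209  0.15639946 -0.72928769]
 [-0.70710852 -0.17868729 -0.68415524]] [ 0.19425884 -0.26333294  1.886693  ]
```

View pics/top0.png

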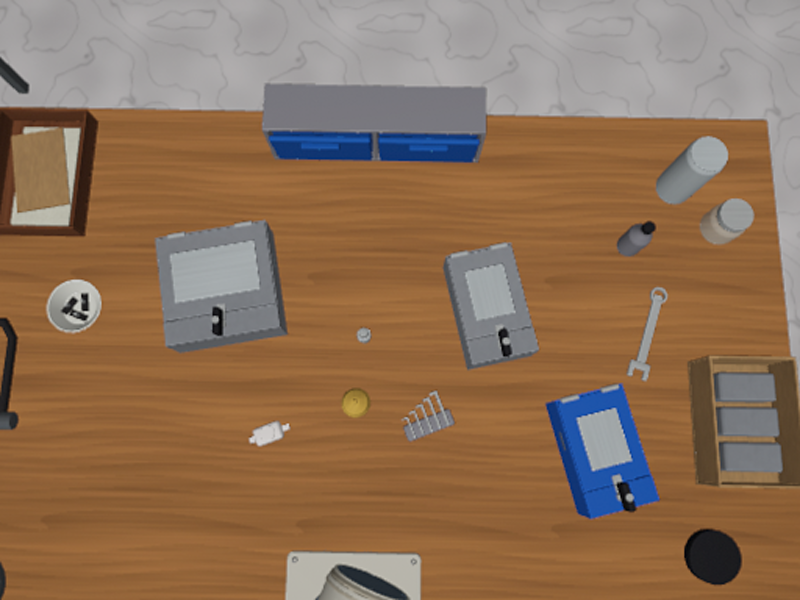

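View pics/scene0.png

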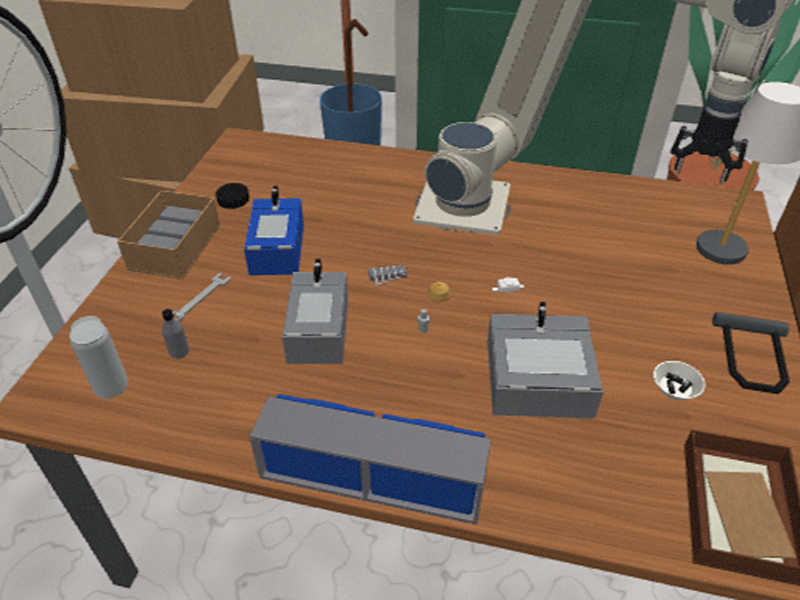

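The top view shows the wide box at about (220,285) with its knob at (217,320). The narrow grey box is at (490,305) and the blue look-alike at (605,450). I'll zoom in on the wide box.

```bash
python3 - <<'E'
import cv2,numpy as np
for n,(x,y) in {'top':(92,132),'scene':(300,180)}.items():
    p=np.load(f'pics/{n}.npz')['pixels'][y:y+100,x:x+100,::-1]
    if n=='top': a=p
    else: b=p
cv2.imwrite('pics/crop.png',cv2.resize(np.hstack([a,b]),(800,400),interpolation=cv2.INTER_CUBIC))
E
```

```text
(no output)
```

View pics/crop.png

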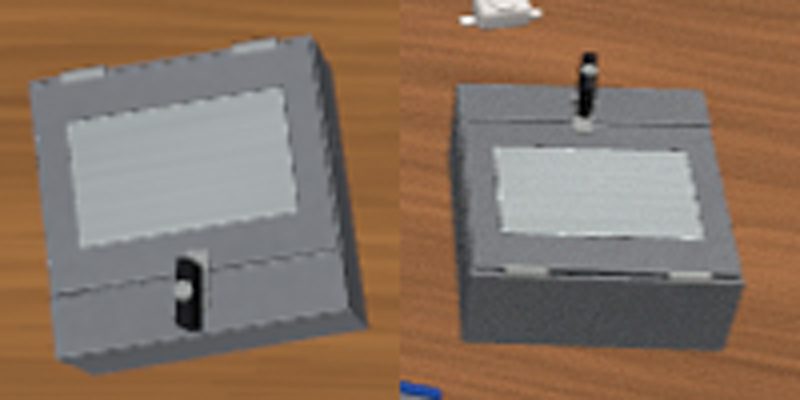

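In the crop (4x), the top face corners are at (32,82), (312,38), (352,308) and (57,360), and the wing's white centre dot is at (183,290). In the scene half, the dot is at (590,66).

```bash
cat > h.py <<'E'
import numpy as np
from scipy.spatial.transform import Rotation as Ro
def onplane(c,px,z):
    R,t=c['R'],c['t'];d=R.T@np.linalg.inv(c['camera_matrix'])@np.array([px[0],px[1],1.]);o=-R.T@t
    return o+d*(z-o[2])/d[2]
E
python3 - <<'E'
from h import *
import cv2
from station import sense
T=dict(np.load('pics/top.npz'));S=dict(np.load('pics/scene.npz'))
f=lambda u,v:((u+.5)/4-.5+92,(v+.5)/4-.5+132)
g=lambda u,v:((u-400+.5)/4-.5+300,(v+.5)/4-.5+180)
A=[onplane(T,f(*p),.085) for p in[(32,82),(312,38),(352,308),(57,360)]]
B=[onplane(S,g(*p),.085) for p in[(742,282),(472,270),(457,85),(705,92)]]
for n,P in(('top',A),('scene',B)):
    P=np.array(P)[:,:2];print(n,P.round(4).tolist(),[np.linalg.norm(P[i]-P[i-3]).round(4) for i in range(4)],P.mean(0))
    # model fit: FL,FR,NR,NL; x away, y left
    M=np.array([[.1,.1],[.1,-.1],[-.1,-.1],[-.1,.1]]);Q=P-P.mean(0)
    a=np.arctan2((M[:,0]*Q[:,1]-M[:,1]*Q[:,0]).sum(),(M*Q).sum())
    k=P.mean(0)+np.array([[np.cos(a),-np.sin(a)],[np.sin(a),np.cos(a)]])@[-.1+.2-.151-.02-.0,0]
    print('yaw deg',np.degrees(a),'knob pred',k)
print('dot',onplane(T,f(183,290),.125),onplane(S,g(590,66),.125))
print('wingtop ends T',onplane(T,f(183,259),.125),onplane(T,f(181,328),.125))
s=sense();print(Ro.from_rotvec(s['tool_rot']).as_matrix().round(4))
E
```

```text
top [[0.6524, 0.3646], [0.688, 0.1712], [0.4964, 0.1331], [0.4574, 0.3303]] [np.float64(0.1967), np.float64(0.1954), np.float64(0.201), np.float64(0.198)] [0.57356904 0.24980435]
yaw deg 10.710388208276862 knob pred [0.50380592 0.23660937]
scene [[0.6551, 0.3685], [0.6893, 0.1748], [0.4968, 0.1375], [0.4588, 0.3349]] [np.float64(0.1967), np.float64(0.196), np.float64(0.2011), np.float64(0.1991)] [0.57500864 0.25390898]
yaw deg 10.394771170351076 knob pred [0.5051739  0.24109849]
dot [0.49968059 0.23770862 0.125     ] [0.49283256 0.23939677 0.125     ]
wingtop ends T [0.52044928 0.23919904 0.125     ] [0.47440689 0.23720398 0.125     ]
[[-9.735e-01  2.287e-01 -4.000e-04]
 [ 2.287e-01  9.735e-01 -1.100e-03]
 [ 2.000e-04 -1.100e-03 -1.000e+00]]
```

>>> {"op": "play_rows", "data": {"series": [{"travel": [-0.015,-0.007,0],"twist": -0.1,"gripper": 0.085},{"travel": [-0.04,-0.019,0],"twist": -0.3,"gripper": 0.085},{"travel": [-0.07,-0.033,0],"twist": -0.5,"gripper": 0.085},{"travel": [-0.1,-0.047,0],"twist": -0.8,"gripper": 0.085},{"travel": [-0.13,-0.061,0],"twist": -1.1,"gripper": 0.085},{"travel": [-0.16,-0.075,0],"twist": -1.4,"gripper": 0.085},{"travel": [-0.19,-0.09,0],"twist": -1.7,"gripper": 0.085},{"travel": [-0.22,-0.104,0],"twist": -2.0,"gripper": 0.085},{"travel": [-0.25,-0.118,0],"twist": -2.3,"gripper": 0.085},{"travel": [-0.28,-0.132,0],"twist": -3.1,"gripper": 0.085}], "squeeze": 40}}

```text
time: 0.93
position: [0.3691, 0.3415, 0.2137]
tool_rot: [0.063, -3.141, 0.0]
contact_force: [0.5, 0.4, 0.4]
grip_width: 0.0849
finger_force: 0.0
```

```bash
cat >> h.py <<'E'
def plan(s,x,y,z,yawdeg):
    R=Ro.from_rotvec(s['tool_rot']).as_matrix();d=np.array([x,y,z])-s['position']
    yw=np.degrees(np.arctan2(R[1,1],R[0,1]))
    print('t',s['time'],'pos',s['position'].round(4),'yaw',yw.round(2),'q',s['joint_pos'].round(2),'w',s['grip_width'],'F',s['contact_force'].round(1))
    print('travel',(R.T@d).round(4),'twist',round((yw-yawdeg)/5,2))
E
python3 -c "
from h import *;from station import sense
plan(sense(),.499,.238,.2,92.5)"
```

```text
t 0.9333 pos [0.3691 0.3415 0.2137] yaw 92.32 q [ 0.58  0.18 -0.08  1.31  0.    0.54] w 0.08488922002283099 F [0.5 0.4 0.4]
travel [-0.1256 -0.1087  0.0137] twist -0.04
```

>>> {"op": "play_rows", "data": {"series": [{"travel": [-0.018,-0.016,0.001],"twist": 0,"gripper": 0.085},{"travel": [-0.042,-0.036,0.003],"twist": 0,"gripper": 0.085},{"travel": [-0.066,-0.057,0.006],"twist": 0,"gripper": 0.085},{"travel": [-0.09,-0.078,0.009],"twist": 0,"gripper": 0.085},{"travel": [-0.11,-0.095,0.012],"twist": 0,"gripper": 0.085},{"travel": [-0.122,-0.105,0.014],"twist": 0,"gripper": 0.085},{"travel": [-0.126,-0.109,0.014],"twist": 0,"gripper": 0.085},{"travel": [-0.126,-0.109,0.014],"twist": 0,"gripper": 0.085},{"travel": [-0.126,-0.109,0.014],"twist": 0,"gripper": 0.085},{"travel": [-0.126,-0.109,0.014],"twist": 0,"gripper": 0.085}]}}

```text
time: 1.77
position: [0.4975, 0.2399, 0.2002]
tool_rot: [0.064, -3.141, -0.0]
contact_force: [-0.8, -0.9, -0.1]
grip_width: 0.0851
finger_force: 0.0
```

```bash
python3 - <<'E'
from h import *
from station import sense,capture
import cv2
s=sense();plan(s,.499,.238,.112,92.5)
c=capture('wrist');np.savez('pics/w.npz',pos=s['position'],rot=s['tool_rot'],**c)
print(c['mount'].round(4))
cv2.imwrite('pics/w0.png',cv2.resize(c['pixels'][:,:,::-1],(800,600),interpolation=cv2.INTER_CUBIC))
E
```

```text
t 1.7667 pos [0.4975 0.2399 0.2002] yaw 92.34 q [ 0.3   0.27 -0.    1.3   0.    0.26] w 0.08506753260134017 F [-0.8 -0.9 -0.1]
travel [-0.0015 -0.0019  0.0882] twist -0.03
[[ 2.000e-04 -9.487e-01 -3.163e-01  8.080e-02]
 [ 1.000e+00  0.000e+00  6.000e-04  8.000e-04]
 [-6.000e-04 -3.163e-01  9.487e-01 -1.600e-01]
 [ 0.000e+00  0.000e+00  0.000e+00  1.000e+00]]
```

View pics/w0.png

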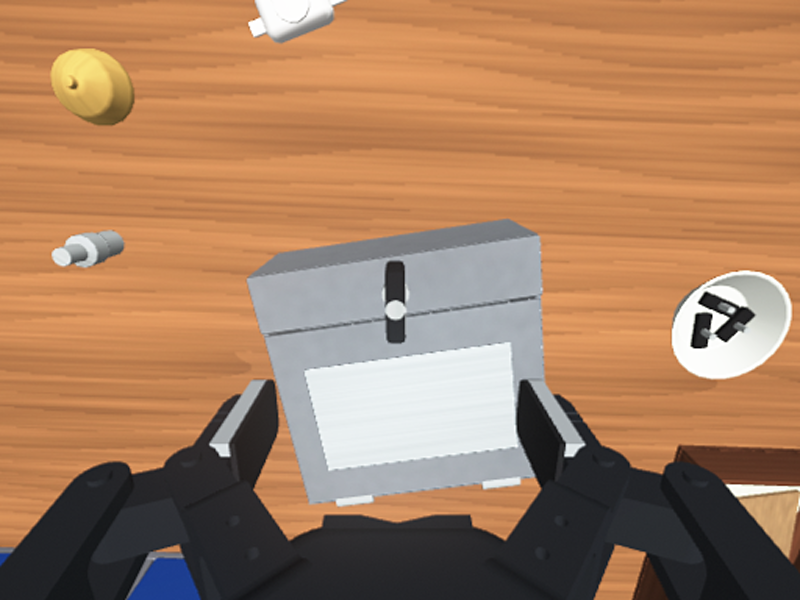

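The wrist view shows the wing running from (396,262) to (396,342) with its dot at (395,310). It looks parallel to the fingers.

```bash
python3 - <<'E'
from h import *
w=dict(np.load('pics/w.npz'));M=np.eye(4);M[:3,:3]=Ro.from_rotvec(w['rot']).as_matrix();M[:3,3]=w['pos']
C=np.linalg.inv(M@w['mount']);w['R'],w['t']=C[:3,:3],C[:3,3]
f=lambda u,v:((u+.5)*.64-.5,(v+.5)*.64-.5)
for p in[(396,262),(396,342),(395,310),(396,302)]:print(p,onplane(w,f(*p),.125).round(4))
P=np.array([onplane(w,f(*p),.085) for p in [(249,278),(540,236)]]);print(P,np.linalg.norm(P[0]-P[1]), P.mean(0))
E
```

```text
(396, 262) [0.4722 0.2393 0.125 ]
(396, 342) [0.5222 0.2413 0.125 ]
(395, 310) [0.5015 0.2398 0.125 ]
(396, 302) [0.4964 0.2402 0.125 ]
[[0.49683219 0.14026529 0.085     ]
 [0.46025687 0.33357888 0.085     ]] 0.19674322640464306 [0.47854453 0.23692209 0.085     ]
```

>>> {"op": "play_rows", "data": {"series": [{"travel": [-0.002,0,0.012],"twist": 0,"gripper": 0.085},{"travel": [-0.002,0,0.03],"twist": 0,"gripper": 0.085},{"travel": [-0.002,0,0.048],"twist": 0,"gripper": 0.085},{"travel": [-0.002,0,0.064],"twist": 0,"gripper": 0.085},{"travel": [-0.002,0,0.076],"twist": 0,"gripper": 0.085},{"travel": [-0.002,0,0.084],"twist": 0,"gripper": 0.085},{"travel": [-0.002,0,0.087],"twist": 0,"gripper": 0.085},{"travel": [-0.002,0,0.087],"twist": 0,"gripper": 0.06},{"travel": [-0.002,0,0.087],"twist": 0,"gripper": 0.03},{"travel": [-0.002,0,0.087],"twist": 0,"gripper": 0.018}]}}

```text
time: 2.65
position: [0.5008, 0.2393, 0.1138]
tool_rot: [-0.063, 3.14, 0.001]
contact_force: [0.3, 0.3, 0.6]
grip_width: 0.0511
finger_force: 0.0
```

>>> {"op": "play_rows", "data": {"series": [{"travel": [0,0,0],"twist": 0,"gripper": 0.0},{"travel": [0,0,0],"twist": 0,"gripper": 0.0},{"travel": [0,0,0],"twist": 0,"gripper": 0.0},{"travel": [0,0,0],"twist": 0,"gripper": 0.0},{"travel": [0,0,0],"twist": 0,"gripper": 0.0},{"travel": [0,0,0],"twist": 0,"gripper": 0.0},{"travel": [0,0,0],"twist": 0,"gripper": 0.0},{"travel": [0,0,0],"twist": 0,"gripper": 0.0},{"travel": [0,0,0],"twist": 0,"gripper": 0.0},{"travel": [0,0,0],"twist": 0,"gripper": 0.0}], "squeeze": 40}}

```text
time: 3.48
position: [0.5004, 0.239, 0.1129]
tool_rot: [0.062, -3.141, 0.0]
contact_force: [0.4, -0.0, 0.3]
grip_width: -0.0004
finger_force: 0.0
```

```bash
python3 -c "
from h import *;from station import sense
plan(sense(),.4995,.2395,.112,10.5)"
```

```text
t 3.4833 pos [0.5004 0.239  0.1129] yaw 92.28 q [ 0.29  0.31 -0.16  1.09 -0.    0.25] w -0.00039736287853600844 F [ 0.4 -0.   0.3]
travel [0.0009 0.0005 0.0009] twist 16.36
```

The gripper closed on nothing, so I'll look at why.

```bash
python3 - <<'E'
from station import capture
import cv2,numpy as np
a=capture('wrist')['pixels'];b=capture('scene')['pixels'][150:290,270:460]
h=400
a=cv2.resize(a[:,100:420],(400,480));b=cv2.resize(b,(400,480*1),interpolation=cv2.INTER_CUBIC)
cv2.imwrite('pics/m.png',np.hstack([a,b])[:,:,::-1])
E
```

```text
(no output)
```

View pics/m.png

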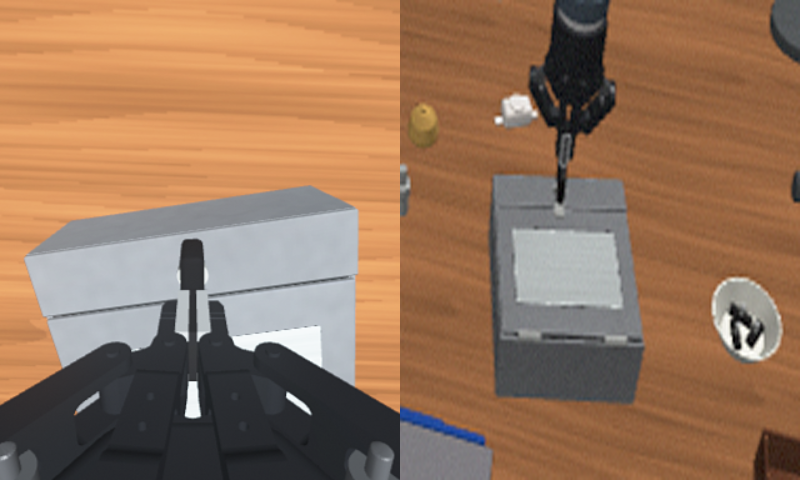

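```bash
python3 - <<'E'
from h import *
from station import sense,capture
s=sense();c=capture('wrist')
M=np.eye(4);M[:3,:3]=Ro.from_rotvec(s['tool_rot']).as_matrix();M[:3,3]=s['position']
C=np.linalg.inv(M@c['mount'])
def pr(X):
    q=c['camera_matrix']@(C@np.append(X,1))[:3];q=q[:2]/q[2];return ((q[0]-100)*1.25).round(),(q[1]*1.25).round()
d=np.array([np.cos(.04),np.sin(.04),0])
for n,x in dict(near=-.023,mid=0,far=.023).items():
    for z in(.09,.112,.125):print(n,z,pr(np.array([.4995,.2395,z])+x*d))
for z in(-.03,0,.017):
  for x in (-.011,.011):
    print('tool',x,z,pr((M@[x,0,z,1])[:3]))
print(s['grip_width'],s['finger_force'],s['position'])
E
```

```text
near 0.09 (np.float64(192.0), np.float64(233.0))
near 0.112 (np.float64(192.0), np.float64(246.0))
near 0.125 (np.float64(191.0), np.float64(255.0))
mid 0.09 (np.float64(192.0), np.float64(270.0))
mid 0.112 (np.float64(192.0), np.float64(287.0))
mid 0.125 (np.float64(192.0), np.float64(299.0))
far 0.09 (np.float64(192.0), np.float64(304.0))
far 0.112 (np.float64(192.0), np.float64(324.0))
far 0.125 (np.float64(192.0), np.float64(338.0))
tool -0.011 -0.03 (np.float64(190.0), np.float64(341.0))
tool 0.011 -0.03 (np.float64(190.0), np.float64(298.0))
tool -0.011 0 (np.float64(191.0), np.float64(307.0))
tool 0.011 0 (np.float64(191.0), np.float64(270.0))
tool -0.011 0.017 (np.float64(191.0), np.float64(293.0))
tool 0.011 0.017 (np.float64(191.0), np.float64(258.0))
2.025853644877783e-06 0.0 [0.50040048 0.23903639 0.11286782]
```

```bash
python3 - <<'E'
from station import capture,sense
import cv2,numpy as np
a=capture('wrist')['pixels'][170:350,195:315];b=capture('scene')['pixels'][165:225,320:360]
a=cv2.resize(a,(400,600),interpolation=cv2.INTER_CUBIC);b=cv2.resize(b,(400,600),interpolation=cv2.INTER_CUBIC)
cv2.imwrite('pics/m2.png',np.hstack([a,b])[:,:,::-1])
s=sense();print(s['grip_width'],s['finger_force'])
E
```

```text
0.00023095228706669798 0.0
```

View pics/m2.png

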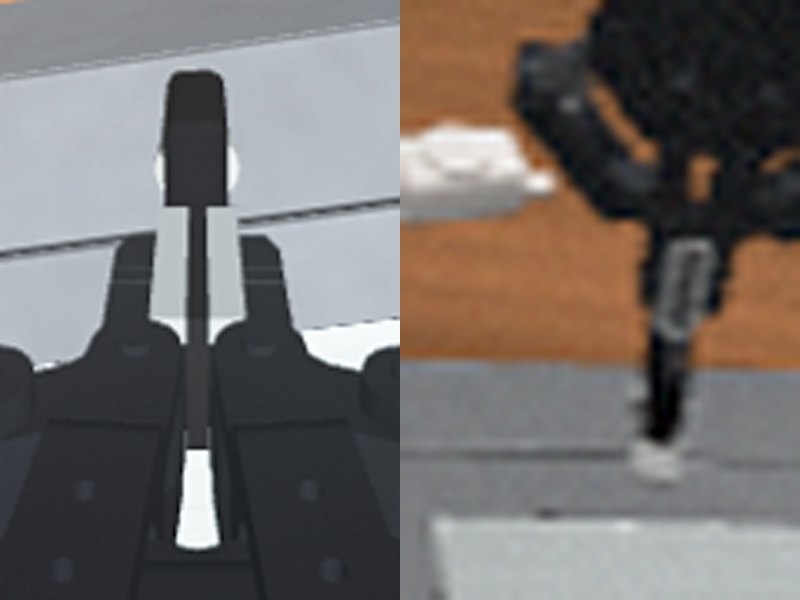

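```bash
python3 - <<'E'
from h import *
S=dict(np.load('pics/scene.npz'))
def pr(X):
    q=S['camera_matrix']@(S['R']@X+S['t']);q=q[:2]/q[2];return (400+(q[0]-320)*10).round(),((q[1]-165)*10).round()
for z in(.085,.096,.11,.125,.14,.155,.17):print(z,'padfar',pr(np.array([.511,.2395,z])),'wingfar',pr(np.array([.5225,.2405,z])),'wingnear',pr(np.array([.4765,.2385,z])))
E
```

```text
0.085 padfar (np.float64(649.0), np.float64(439.0)) wingfar (np.float64(649.0), np.float64(465.0)) wingnear (np.float64(655.0), np.float64(366.0))
0.096 padfar (np.float64(654.0), np.float64(415.0)) wingfar (np.float64(654.0), np.float64(441.0)) wingnear (np.float64(660.0), np.float64(342.0))
0.11 padfar (np.float64(660.0), np.float64(384.0)) wingfar (np.float64(660.0), np.float64(409.0)) wingnear (np.float64(666.0), np.float64(310.0))
0.125 padfar (np.float64(667.0), np.float64(350.0)) wingfar (np.float64(667.0), np.float64(375.0)) wingnear (np.float64(673.0), np.float64(277.0))
0.14 padfar (np.float64(674.0), np.float64(316.0)) wingfar (np.float64(674.0), np.float64(341.0)) wingnear (np.float64(679.0), np.float64(242.0))
0.155 padfar (np.float64(680.0), np.float64(281.0)) wingfar (np.float64(681.0), np.float64(306.0)) wingnear (np.float64(686.0), np.float64(207.0))
0.17 padfar (np.float64(687.0), np.float64(245.0)) wingfar (np.float64(688.0), np.float64(271.0)) wingnear (np.float64(693.0), np.float64(172.0))
```

Both views put the shut pads' tips at about z = 0.13, just above the wing top. That is roughly 30 mm higher than the stated geometry gives. I'll open and descend in stages while watching the force.

>>> {"op": "play_rows", "data": {"series": [{"travel": [0,0,0],"twist": 0,"gripper": 0.05},{"travel": [0,0,0],"twist": 0,"gripper": 0.05},{"travel": [0,0,0],"twist": 0,"gripper": 0.05},{"travel": [0,0,0],"twist": 0,"gripper": 0.05},{"travel": [0,0,0],"twist": 0,"gripper": 0.05},{"travel": [0,0,0],"twist": 0,"gripper": 0.05},{"travel": [0,0,0.003],"twist": 0,"gripper": 0.05},{"travel": [0,0,0.006],"twist": 0,"gripper": 0.05},{"travel": [0,0,0.008],"twist": 0,"gripper": 0.05},{"travel": [0,0,0.008],"twist": 0,"gripper": 0.05}]}}

```text
time: 4.57
position: [0.5001, 0.2389, 0.1042]
tool_rot: [0.062, -3.14, 0.001]
contact_force: [-0.2, -0.5, -0.7]
grip_width: 0.0497
finger_force: 0.0
```

```bash
python3 - <<'E'
from station import capture,sense
from h import *
import cv2
s=sense();plan(s,.4995,.2395,.1,92.3)
w=capture('wrist');c=capture('scene')
a=w['pixels'][140:320,165:345];b=c['pixels'][165:225,310:370]
print(w['camera_matrix'][0,0])
a=cv2.resize(a,(400,400),interpolation=cv2.INTER_CUBIC);b=cv2.resize(b,(400,400),interpolation=cv2.INTER_CUBIC)
cv2.imwrite('pics/m3.png',np.hstack([a,b])[:,:,::-1])
M=np.eye(4);M[:3,:3]=Ro.from_rotvec(s['tool_rot']).as_matrix();M[:3,3]=s['position']
C=np.linalg.inv(w['mount'])
for z in(.017,0,-.02,-.035):
  for x in(-.011,.011):
   for y in(-.025,.025):
    q=w['camera_matrix']@(C@[x,y,z,1])[:3];q=q[:2]/q[2]
    X=(M@[x,y,z,1])[:3];p=c['camera_matrix']@(c['R']@X+c['t']);p=p[:2]/p[2]
    print(z,x,y,'wrist',((q-[165,140])*400/180).round(),'scene',((p-[310,165])*400/60).round()+[400,0])
E
```

```text
t 4.5667 pos [0.5001 0.2389 0.1042] yaw 92.27 q [ 0.29  0.32 -0.18  1.07 -0.    0.25] w 0.04966952790143196 F [-0.2 -0.5 -0.7]
travel [0.0006 0.0006 0.0042] twist -0.01
268.5740915592335
0.017 -0.011 -0.025 wrist [119. 209.] scene [581. 283.]
0.017 -0.011 0.025 wrist [270. 209.] scene [686. 297.]
0.017 0.011 -0.025 wrist [116. 147.] scene [583. 251.]
0.017 0.011 0.025 wrist [273. 147.] scene [687. 265.]
0 -0.011 -0.025 wrist [112. 235.] scene [585. 258.]
0 -0.011 0.025 wrist [277. 235.] scene [691. 272.]
0 0.011 -0.025 wrist [109. 168.] scene [588. 226.]
0 0.011 0.025 wrist [280. 168.] scene [693. 240.]
-0.02 -0.011 -0.025 wrist [102. 273.] scene [591. 228.]
-0.02 -0.011 0.025 wrist [286. 273.] scene [698. 242.]
-0.02 0.011 -0.025 wrist [ 98. 199.] scene [593. 196.]
-0.02 0.011 0.025 wrist [290. 199.] scene [699. 210.]
-0.035 -0.011 -0.025 wrist [ 93. 307.] scene [595. 205.]
-0.035 -0.011 0.025 wrist [295. 307.] scene [703. 219.]
-0.035 0.011 -0.025 wrist [ 88. 228.] scene [597. 173.]
-0.035 0.011 0.025 wrist [300. 228.] scene [704. 187.]
```

View pics/m3.png

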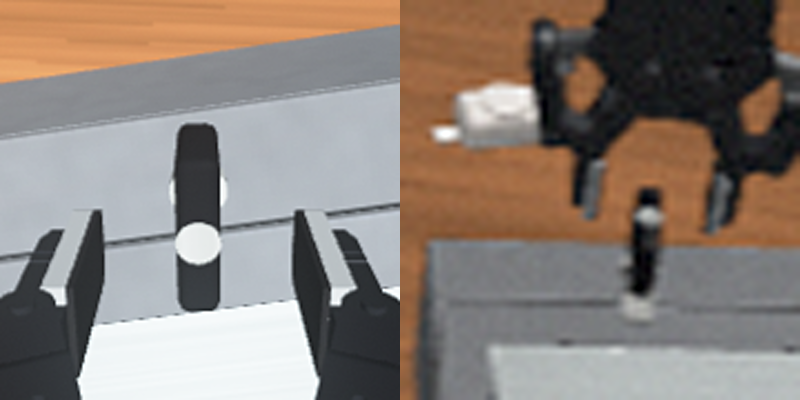

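The tips are about 27 mm behind the reported TCP in both views, and the wing is centred between the pads at column 198. I'll descend 24 mm more and close.

>>> {"op": "play_rows", "data": {"series": [{"travel": [0,0,0.004],"twist": 0,"gripper": 0.05},{"travel": [0,0,0.008],"twist": 0,"gripper": 0.05},{"travel": [0,0,0.012],"twist": 0,"gripper": 0.05},{"travel": [0,0,0.016],"twist": 0,"gripper": 0.05},{"travel": [0,0,0.02],"twist": 0,"gripper": 0.05},{"travel": [0,0,0.023],"twist": 0,"gripper": 0.05},{"travel": [0,0,0.024],"twist": 0,"gripper": 0.05},{"travel": [0,0,0.024],"twist": 0,"gripper": 0.05},{"travel": [0,0,0.024],"twist": 0,"gripper": 0.03},{"travel": [0,0,0.024],"twist": 0,"gripper": 0.02}]}}

```text
time: 5.5
position: [0.5006, 0.2391, 0.0811]
tool_rot: [-0.062, 3.141, 0.0]
contact_force: [0.1, -0.0, 0.3]
grip_width: 0.0267
finger_force: 0.0
```

>>> {"op": "play_rows", "data": {"series": [{"travel": [0,0,0],"twist": 0,"gripper": 0.015},{"travel": [0,0,0],"twist": 0,"gripper": 0.01},{"travel": [0,0,0],"twist": 0,"gripper": 0.005},{"travel": [0,0,0],"twist": 0,"gripper": 0.0},{"travel": [0,0,0],"twist": 0,"gripper": 0.0},{"travel": [0,0,0],"twist": 0,"gripper": 0.0},{"travel": [0,0,0],"twist": 0,"gripper": 0.0},{"travel": [0,0,0],"twist": 0,"gripper": 0.0},{"travel": [0,0,0],"twist": 0,"gripper": 0.0},{"travel": [0,0,0],"twist": 0,"gripper": 0.0}], "squeeze": 40}}

```text
time: 6.33
position: [0.5006, 0.239, 0.0812]
tool_rot: [-0.062, 3.14, -0.0]
contact_force: [-1.3, -1.9, 5.6]
grip_width: 0.0112
finger_force: 39.5
```

The wing is gripped (opening 11 mm, 39.5 N). Now I'll turn it clockwise.

>>> {"op": "play_rows", "data": {"series": [{"travel": [0,0,0],"twist": 0.4,"gripper": 0},{"travel": [0,0,0],"twist": 1.1,"gripper": 0},{"travel": [0,0,0],"twist": 1.9,"gripper": 0},{"travel": [0,0,0],"twist": 2.7,"gripper": 0},{"travel": [0,0,0],"twist": 3.5,"gripper": 0},{"travel": [0,0,0],"twist": 4.3,"gripper": 0},{"travel": [0,0,0],"twist": 5.1,"gripper": 0},{"travel": [0,0,0],"twist": 5.9,"gripper": 0},{"travel": [0,0,0],"twist": 6.7,"gripper": 0},{"travel": [0,0,0],"twist": 7.5,"gripper": 0}]}}

```text
time: 7.17
position: [0.5006, 0.2391, 0.0812]
tool_rot: [0.955, 2.992, 0.0]
contact_force: [-1.5, -1.4, 5.7]
grip_width: 0.0113
finger_force: 39.6
```

>>> {"op": "play_rows", "data": {"series": [{"travel": [0,0,0],"twist": 0.8,"gripper": 0},{"travel": [0,0,0],"twist": 1.6,"gripper": 0},{"travel": [0,0,0],"twist": 2.4,"gripper": 0},{"travel": [0,0,0],"twist": 3.2,"gripper": 0},{"travel": [0,0,0],"twist": 4.0,"gripper": 0},{"travel": [0,0,0],"twist": 4.8,"gripper": 0},{"travel": [0,0,0],"twist": 5.6,"gripper": 0},{"travel": [0,0,0],"twist": 6.4,"gripper": 0},{"travel": [0,0,0],"twist": 7.2,"gripper": 0},{"travel": [0,0,0],"twist": 7.8,"gripper": 0}]}}

```text
time: 8.0
position: [0.5006, 0.2391, 0.0812]
tool_rot: [1.9, 2.502, 0.001]
contact_force: [-1.4, -2.3, 4.6]
grip_width: 0.0112
finger_force: 39.3
```

```bash
python3 -c "
from h import *;from station import sense
s=sense();plan(s,.4995,.2395,.08,13);print(s['ft_torque'],s['finger_force'])"
```

```text
t 8.0 pos [0.5006 0.2391 0.0812] yaw 15.57 q [ 0.29  0.34 -0.22  1.02 -0.    1.59] w 0.011236379089160585 F [-1.4 -2.3  4.6]
travel [ 0.0007 -0.001   0.0012] twist 0.51
[-0.24450886  0.07417146  0.07932306] 39.31708942452133
```

>>> {"op": "play_rows", "data": {"series": [{"travel": [0,0,0],"twist": 0,"gripper": 0.016},{"travel": [0,0,0],"twist": 0,"gripper": 0.02},{"travel": [0,0,0],"twist": 0,"gripper": 0.024},{"travel": [0,0,0],"twist": 0,"gripper": 0.026},{"travel": [0,0,0],"twist": 0,"gripper": 0.026},{"travel": [0,0,0],"twist": 0,"gripper": 0.026},{"travel": [0,0,-0.005],"twist": 0,"gripper": 0.026},{"travel": [0,0,-0.015],"twist": 0,"gripper": 0.026},{"travel": [0,0,-0.028],"twist": 0,"gripper": 0.026},{"travel": [0,0,-0.042],"twist": 0,"gripper": 0.026}]}}

```text
time: 8.83
position: [0.5004, 0.2392, 0.1232]
tool_rot: [-1.894, -2.506, 0.0]
contact_force: [-0.4, -0.2, -0.1]
grip_width: 0.0259
finger_force: 0.0
```

>>> {"op": "play_rows", "data": {"series": [{"travel": [0,0,-0.018],"twist": 0,"gripper": 0.026},{"travel": [0,0,-0.036],"twist": 0,"gripper": 0.026},{"travel": [0,0,-0.054],"twist": 0,"gripper": 0.026},{"travel": [0,0,-0.072],"twist": 0,"gripper": 0.026},{"travel": [0,0,-0.09],"twist": 0,"gripper": 0.026},{"travel": [0,0,-0.108],"twist": 0,"gripper": 0.026},{"travel": [0,0,-0.122],"twist": 0,"gripper": 0.026},{"travel": [0,0,-0.13],"twist": 0,"gripper": 0.026},{"travel": [0,0,-0.13],"twist": 0,"gripper": 0.026},{"travel": [0,0,-0.13],"twist": 0,"gripper": 0.026}]}}

```text
time: 9.67
position: [0.5006, 0.2391, 0.2526]
tool_rot: [1.895, 2.506, 0.0]
contact_force: [0.1, -0.5, 0.4]
grip_width: 0.0261
finger_force: 0.0
```

>>> {"op": "play_rows", "data": {"series": [{"travel": [0,0,0],"twist": 0,"gripper": 0.026},{"travel": [0,0,0],"twist": 0,"gripper": 0.026},{"travel": [0,0,0],"twist": 0,"gripper": 0.026},{"travel": [0,0,0],"twist": 0,"gripper": 0.026},{"travel": [0,0,0],"twist": 0,"gripper": 0.026},{"travel": [0,0,0],"twist": 0,"gripper": 0.026},{"travel": [0,0,0],"twist": 0,"gripper": 0.026},{"travel": [0,0,0],"twist": 0,"gripper": 0.026},{"travel": [0,0,0],"twist": 0,"gripper": 0.026},{"travel": [0,0,0],"twist": 0,"gripper": 0.026}]}}

```text
time: 10.5
position: [0.5004, 0.239, 0.2529]
tool_rot: [1.895, 2.505, 0.0]
contact_force: [0.2, -0.3, 0.4]
grip_width: 0.0261
finger_force: 0.0
```

```bash
python3 - <<'E'
from station import capture
import cv2,numpy as np
a=capture('top')['pixels'][110:240,70:210];b=capture('scene')['pixels'][120:290,270:440]
cv2.imwrite('pics/e.png',np.hstack([cv2.resize(a,(400,400)),cv2.resize(b,(400,400))])[:,:,::-1])
E
```

```text
(no output)
```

View pics/e.png

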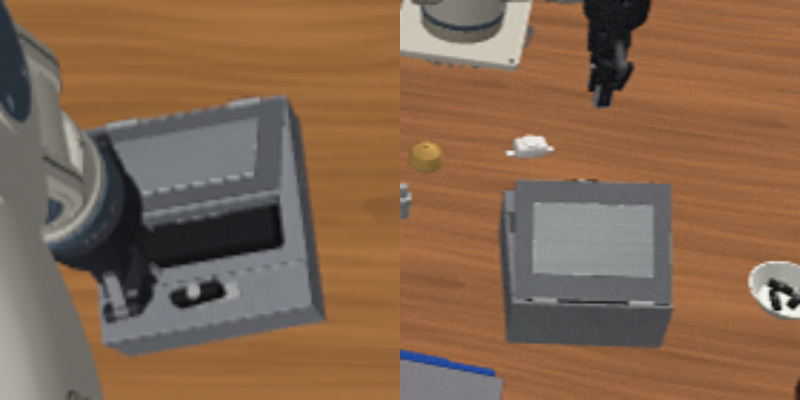

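The lid stands open, with the dark opening at (215,235). The wing lies parallel to the near edge at (200,292), and the gripper is clear above. I'll let it settle briefly, then hand in.

>>> {"op": "play_rows", "data": {"series": [{"travel": [0,0,0],"twist": 0,"gripper": 0.026},{"travel": [0,0,0],"twist": 0,"gripper": 0.026},{"travel": [0,0,0],"twist": 0,"gripper": 0.026},{"travel": [0,0,0],"twist": 0,"gripper": 0.026},{"travel": [0,0,0],"twist": 0,"gripper": 0.026},{"travel": [0,0,0],"twist": 0,"gripper": 0.026},{"travel": [0,0,0],"twist": 0,"gripper": 0.026},{"travel": [0,0,0],"twist": 0,"gripper": 0.026},{"travel": [0,0,0],"twist": 0,"gripper": 0.026},{"travel": [0,0,0],"twist": 0,"gripper": 0.026}]}}

```text
time: 11.43
position: [0.5004, 0.239, 0.2529]
tool_rot: [1.896, 2.505, -0.0]
contact_force: [-0.7, 0.9, 0.4]
grip_width: 0.026
finger_force: 0.0
```

```bash
python3 - <<'E'
import numpy as np
from station import capture,manip
a=capture('scene')['pixels'].astype(int);b=capture('scene')['pixels'].astype(int)
print(abs(a-b)[190:270,300:400].max())
print(manip.sign_off())
E
```

```text
14
the job is handed in; nothing more can be done
None
```

I turned the wider box's knob about 77° clockwise to parallel with the lid edge; the lid sprang open, the gripper is clear, the narrow box was untouched, and the job was handed in at about 11.5 s (no verdict was returned).

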